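# Rock a jammed locating block out of its tool case

### The arm

A 6-joint arm with a two-finger parallel gripper is mounted at the origin on a cart in front of the work surface, level with it; the furniture and walls round the work are solid. World frame = base frame: x ahead of the robot, y to its left, z up, the work surface at z = 0. Lengths are in m, angles in degrees, forces in N, time in s.
With the tool pointing down it reaches from about 0.375 to 0.9 m from the base axis. Payload 3.1 kg.
Tool frame: the origin (TCP) lies on the centre line of the jaws, within the pads' length; the fingertips stand 25 mm ahead of it and the grasp point (between the pads) lies 6 mm ahead of it; y points along the fingers, x is the direction in which the jaws open and shut, and the axes are right-handed (so a half turn about y gives the same grasp; the last joint's range is limited). The gripper opens to 87 mm and grips with 3 to 60 N. Pads are 19 mm wide; open, the fingers measure 117 mm over their backs; the gripper's body (75 mm by 190 mm) begins 51 mm behind the grasp point.
Start: joints at [65.919, 30.224, 82.088, -0, 67.689, -10.227], TCP at [0.15, 0.607, 0.248] pointing down, gripper open.
Joint ranges: [-176.69, 176.69], [-43.24, 126.21], [12.49, 139.97], [-82, 262], [0, 151.66], [-163.58, 163.58]. Speed limits (degrees/s): [159.86, 159.86, 180, 180, 180, 180].

### API

Orientations are given as a 3x3 rotation matrix whose columns are the frame's x, y, z axes.
In Python, from rig import * gives the robot as it stands.
- The arm moves only by the tool play_rows, never from a script. Its argument "commands" is a list of rows, each a list of 2 entries, a list of its own where there are three numbers: the shift along the world's x, y, z in m, then the turn, a rotation vector about the world's x, y, z in rad. A call has 1 to 10 rows; each row is the pose to reach, as a shift and turn from the pose commanded when the call began; what a row does not reach only later rows make up. A row lasts 1/8 s, in which the tool goes at most 62.5 mm and 10.7 degrees, less where a joint would pass 70% of its speed; a pose out of reach is approached as far as the arm can. A call with a gripper value outside its range is refused whole. "gripper" is the finger opening in m, from 0 to 0.087, set as the call begins (left out, the last holds). The fingers move at their own pace and stop on an object; the grip force is fixed at half the most. Time passes only in rows, so rows that repeat a pose let the fingers close. It gives the time, the measured TCP pose, the force and the opening at its end, in the units of the state.
- read_state(): the state, without advancing time (a new reading comes with each control period).
- capture(name): name is "scene" or "top" or "wrist"; returns a dict with "frame" (420x560x3 uint8, red, green, blue), "depth" (420x560 float32, m along the optical axis (not along the pixel's ray), 0 where there is no reading), "mtx" (3x3 intrinsics, pixels), "dist_coeffs" ([k1, k2, p1, p2, k3] as OpenCV has them; the pictures are not rectified), "cam_to_world" (4x4, takes a point from camera to world coordinates); the wrist camera has in their place "hand_eye" (4x4, takes a point from camera to tool coordinates, whose origin is the TCP and whose axes are the tool frame's). Camera axes: x right, y down, z forward; pixel columns grow to the right and rows downward; lengths in m; the calibration is good to about 2 mm. A picture is of the moment at which its call begins: read the wrist's pose just before it.
- hand_in(): hands the job in, once; it reports no verdict.
The state is a dict: "time_s": time; "joint_positions": joint angles; "qvel": joint speeds; "tau": joint torques, N m; "position": TCP position; "tcp_rot": TCP orientation; "force": force on the tool from outside, world axes, zero at the start; "moment": the same for the moment, N m; "opening": opening from 0.0 (shut) to 1.0 (fully open).
Only numpy, scipy, OpenCV 4.12 (cv2) and the standard library are available. Lean on these libraries where they do the work, as an engineer would, in place of code of your own. Each camera call takes 0.05 s, during which the arm holds its last target. There are 200 camera calls.

### The job

Raise the stiff lid of the grey tool case until it stands straight up. The aluminium locating block inside is jammed between two stiff sliding pads: take it by its square head and rock it left and right, towards one pad and then the other, until it has pushed both pads back and comes free. Then lift it straight out and finish while still holding it, still and upright over its nest with its foot hanging 1 to 5 cm above the tops of the pads; leave the lid standing up and the grease tub and oil can alone.

Things in the scene. Friction and masses are not known exactly. Their poses are not given: they have to be found in the camera images.
- case: grey steel tool case fixed to the bench, 175 (x) x 210 (y) x 104 mm high, walls 4 mm, floor 8 mm. Origin: centre of its underside; x points away from the robot to the lid hinge, y left, z up. Position and yaw vary. The nest in it lies 12 mm nearer the robot than its centre; a bearing ring and a thin nut lie loose in the two far corners
- lid (a joint): the lid's angle, rad: 0 shut, grows as the front edge rises, 1.57 straight up, stop at 2.3. It starts shut or up to 0.3 ajar. The hinge is stiff (0.7 N m friction) and the lid stays at any angle
- lid_hinge (a point): middle of the hinge line, on the far top rim of the case, 104 mm above the bench; the hinge axis is the case's y
- lid_handle (a point): middle of the lid's bar handle: round bar, 10 mm diameter, parallel to the hinge, 90 mm long between its end posts, 36 mm in front of the lid's front edge (clear gap 31 mm); 211 mm from the hinge line and, when shut, 3 mm above it. The lid is 175 mm deep, 6 mm thick
- nest (a point): the block's seat, under the middle of its foot, 8 mm above the bench; axes as the case. The foot's 12 mm wide tip stands between two 9 mm high ridges with 1.3 mm play each side in y, and pivots there; cheeks 24 mm high stand before and behind it with 1.1 mm play in x. The tops of the pads lie 45.5 mm above this point
- block: loose aluminium block, 88 mm high, about 0.25 kg. Origin: centre of the foot's underside; seated, axes as the case's. From below, x by y: tip 18 x 12 mm to z = 14; foot 18 x 32 to z = 22, its shoulders caught under the pads (it rises only 5 mm before they meet); waist 18 x 20; collar 28 x 28, z = 51 to 56; square head 24 x 24 to z = 88, to grip
- pad_left (a joint): how far the +y pad is pushed outwards, m: 0 at the start, stop 0.008. It slides along the case's y with 10 N friction and stays put. Pad 18 x 14 x 18 mm, 27.5 to 45.5 mm above the nest point, inner face 10.6 mm from the middle at the start. Leaning the block 0.15 to 0.19 rad towards it (pivot at the foot) pushes it back; the block is free when both have gone about 5.5 mm
- pad_right (a joint): the same for the pad on the -y side, growing towards -y
- grease_tub: grease tub with lid, 73 mm diameter, 57 mm high, on the bench left of the case; a bystander. Origin: centre of its underside
- pump_oiler: pump oil can, 57 x 65 mm, 129 mm high, on the bench right of the case; a bystander. Origin: centre of its underside

How it is judged:
By the outcome, as a careful person would: the job done as asked, in the order asked, and still so for the second after the job is handed in, while the arm keeps its last pose, push and grip.
It also fails if it takes over 64 s, if anything falls off the work surface, if the arm or the gripper's body presses on something with over 40 N, if the wrist force passes 120 N, or if a joint passes its speed limit or range.

## Working session

There is one attempt and no reset: what is moved stays moved. The work goes in short steps, Python scripts to look and compute and a tool call to move; the robot and the scene stay as the last step left them, time stands still between calls to the robot, and variables do not carry over. Pictures are saved under pics/ and viewed, about 8 in all and at most 12, crops included, and the job is handed in when it is done.

Besides the shell and the picture viewer there is one more tool, called after "Request:" as a command line: name --argument value ..., lists and objects as JSON in quotes. play_rows: Moves the arm, as the interface text tells. Its arguments: {"type":"object","properties":{"commands":{"type":"array"},"gripper":{"type":"number"}},"required":["commands"]}

```bash
mkdir -p pics; cat > h.py <<'E'
from rig import *
import numpy as np, cv2
def cloud(c,T=None):
    h,w=c["depth"].shape
    uv=np.stack(np.meshgrid(np.arange(w),np.arange(h)),-1).reshape(-1,1,2).astype(np.float64)
    n=cv2.undistortPoints(uv,np.array(c["mtx"]),np.array(c["dist_coeffs"])).reshape(h,w,2)
    d=c["depth"].astype(float)
    P=np.dstack([n*d[...,None],d]); T=np.array(c["cam_to_world"]) if T is None else T
    W=P@T[:3,:3].T+T[:3,3]; W[d==0]=np.nan
    return W
def wristT(s,c):
    T=np.eye(4);T[:3,:3]=np.array(s["tcp_rot"]);T[:3,3]=s["position"]
    return T@np.array(c["hand_eye"])
def save(c,name): cv2.imwrite(f"pics/{name}.png",c["frame"][...,::-1])
E
python3 - <<'E'
from h import *
s=read_state();print(s)
a=capture("scene");b=capture("top");
save(a,"scene1");save(b,"top1")
np.savez("c1.npz",a=cloud(a),b=cloud(b),fb=b["frame"],fa=a["frame"])
print(a["cam_to_world"],b["cam_to_world"])
E
```

```text
{'time_s': 0.0, 'joint_positions': array([ 6.59181023e+01,  3.02788727e+01,  8.21551341e+01, -4.71157396e-04,
        6.76879842e+01, -1.02255246e+01]), 'qvel': array([ 0.08242245,  0.05467519, -0.00507288, -0.0259262 ,  0.01615824,
        0.01213576]), 'tau': array([ 9.73414426e-04, -4.40043175e+01, -1.76593816e+01,  6.34613307e-02,
        5.81411412e-02, -1.73778681e-04]), 'position': array([0.14936046, 0.60620829, 0.24657951]), 'tcp_rot': array([[ 2.39484896e-01, -8.61834806e-04, -9.70899707e-01],
       [ 9.70897826e-01, -1.94693418e-03,  2.39486160e-01],
       [-2.09667533e-03, -9.99997733e-01,  3.70492210e-04]]), 'force': array([-0.27063213,  0.3218747 , -0.5499598 ]), 'moment': array([ 0.01575345,  0.03972812, -0.02487748]), 'opening': 0.9985810168111864}
[[ 0.79540602 -0.36322072  0.48518035  0.03931215]
 [-0.60600541 -0.46433038  0.64587517 -0.75722152]
 [-0.00931127 -0.80775492 -0.5894449   0.73933605]
 [ 0.          0.          0.          1.        ]] [[-0.01005689 -0.99011459  0.13989978  0.40592506]
 [-0.99979285  0.01243224  0.01611539 -0.04644928]
 [-0.01769535 -0.13970873 -0.99003452  1.30174408]
 [ 0.          0.          0.          1.        ]]
```

View pics/scene1.png

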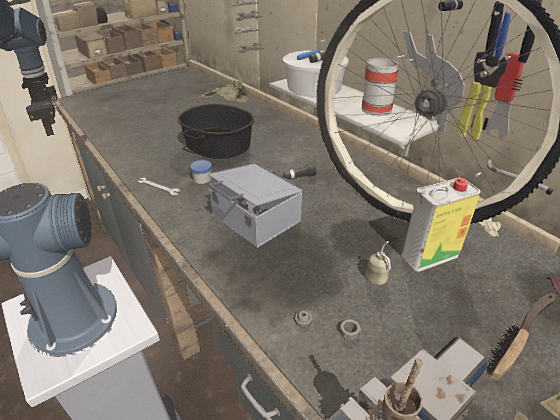

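View pics/top1.png

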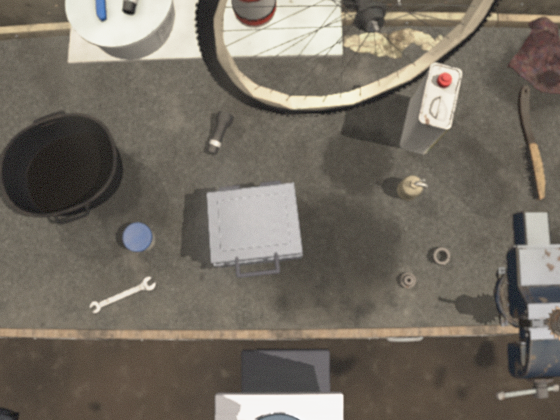

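The top view shows the case lid at about (207–301, 185–265) and the bar handle at about (236–278, 275). The tub is at (138, 237) and the oiler at (412, 187). The lid is slightly ajar.

```bash
python3 - <<'E'
from h import *
d=np.load("c1.npz");b=d["b"];f=d["fb"]
m=np.zeros(b.shape[:2],bool);m[175:285,195:315]=1
m&=b[...,2]>0.05
P=b[m]
# lid plane by RANSAC on high pts
rng=np.random.default_rng(0);best=0
for _ in range(500):
    q=P[rng.choice(len(P),3,False)];n=np.cross(q[1]-q[0],q[2]-q[0])
    if np.linalg.norm(n)<1e-6: continue
    n/=np.linalg.norm(n);i=abs((P-q[0])@n)<.003
    if i.sum()>best: best=i.sum();I=i
Q=P[I];c=Q.mean(0);n=np.linalg.svd(Q-c,full_matrices=0)[2][2];n*=np.sign(n[2])
print(len(P),best,c,n,"tilt",np.degrees(np.arccos(n[2])))
r=cv2.minAreaRect(Q[:,:2].astype(np.float32));print(r,cv2.boxPoints(r))
for p in cv2.boxPoints(r): print(p, c[2]-(n[:2]@(p-c[:2]))/n[2])
# handle
h=np.zeros_like(m);h[255:285,225:290]=1
H=b[h&m];
yaw=None
Z=H[abs((H-c)@n)>-1]
x0=Z[:,0].min();print("handle",x0,Z[Z[:,0]<x0+.012].mean(0),Z[Z[:,0]<x0+.012].min(0),Z[Z[:,0]<x0+.012].max(0))
for name,(r0,r1,c0,c1) in dict(tub=(215,260,115,160),oil=(170,205,390,430)).items():
    S=b[r0:r1,c0:c1].reshape(-1,3);S=S[S[:,2]>.03];print(name,S.mean(0),S.min(0),S.max(0))
E
```

```text
7006 5239 [0.56094433 0.04891818 0.13063577] [0.20274486 0.01795487 0.97906698] tilt 11.743948096493593
((0.5518869161605835, 0.04876583814620972), (0.2197810709476471, 0.21004775166511536), 6.027289867401123) [[ 0.4315761   0.14167039]
 [ 0.4536316  -0.0672162 ]
 [ 0.6721977  -0.04413871]
 [ 0.6501422   0.16474788]]
[0.4315761  0.14167039] 0.15572433477845873
[ 0.4536316 -0.0672162] 0.15498780913010413
[ 0.6721977  -0.04413871] 0.10930400476673385
[0.6501422  0.16474788] 0.11004053041508846
handle 0.4378058415391137 [0.44526076 0.05005819 0.15377762] [ 0.43780584 -0.00804835  0.14675401] [0.4490793  0.08724552 0.16000224]
tub [0.54229561 0.34568693 0.05629187] [0.50591803 0.31005455 0.03055306] [0.5793123  0.38454086 0.06487817]
oil [ 0.6575562  -0.33774406  0.06572869] [ 0.63414203 -0.37342702  0.03036764] [ 0.68851791 -0.3134539   0.13117115]
```

```bash
python3 - <<'E'
from h import *
d=np.load("c1.npz")
for k in "ab":
    P=d[k].reshape(-1,3);m=(abs(P[:,1]-.06)<.2)&(P[:,2]>.17)&(P[:,2]<.9)&(P[:,0]>.45)&(P[:,0]<1.2)
    Q=P[m];print(k,len(Q))
    for z in np.arange(.17,.7,.08):
        S=Q[(Q[:,2]>=z)&(Q[:,2]<z+.08)]
        if len(S): print(round(z,2),len(S),S.min(0).round(3),np.percentile(S[:,0],5).round(3))
s=read_state();R=s["tcp_rot"];a=np.arctan2(R[1,0],R[0,0]);print(np.degrees(a))
E
```

```text
a 15133
0.17 3439 [ 0.838 -0.14   0.17 ] 0.851
0.25 2452 [ 0.845 -0.139  0.25 ] 0.861
0.33 3303 [ 0.863 -0.14   0.33 ] 0.879
0.41 3076 [ 0.888 -0.14   0.41 ] 0.905
0.49 2664 [ 0.916 -0.14   0.49 ] 0.932
0.57 199 [ 0.955 -0.14   0.57 ] 0.96
b 12425
0.17 7504 [ 0.835 -0.14   0.17 ] 0.852
0.25 2046 [ 0.845 -0.14   0.25 ] 0.856
0.33 1866 [ 0.859 -0.14   0.33 ] 0.869
0.41 1009 [ 0.884 -0.134  0.41 ] 0.891
76.14501120833859
```

Request:
play_rows --commands '[[[0.028,-0.053,0.01],[0,0,-0.12]],[[0.056,-0.106,0.02],[0,0,-0.24]],[[0.084,-0.159,0.03],[0,0,-0.36]],[[0.112,-0.212,0.035],[0,0,-0.48]],[[0.14,-0.265,0.035],[0,0,-0.6]],[[0.168,-0.318,0.035],[0,0,-0.72]],[[0.196,-0.371,0.035],[0,0,-0.84]],[[0.224,-0.424,0.035],[0,0,-0.96]],[[0.252,-0.477,0.035],[0,0,-1.08]],[[0.275,-0.525,0.035],[0,0,-1.22]]]' --gripper 0.028

```text
time_s: 1.35
position: [0.4254, 0.0798, 0.2825]
tcp_rot: [[0.995, 0.0, -0.103], [0.103, 0.0, 0.995], [0.0, -1.0, 0.0]]
force: [0.1, 0.8, 0.0]
opening: 0.326
```

Request:
play_rows --commands '[[[0.012,-0.02,0],[0,0,-0.007]],[[0.024,-0.043,0],[0,0,-0.007]],[[0.024,-0.043,0],[0,0,-0.007]]]'

```text
time_s: 1.72
position: [0.4493, 0.0375, 0.2823]
tcp_rot: [[0.995, 0.0, -0.099], [0.099, -0.0, 0.995], [0.0, -1.0, -0.0]]
force: [0.2, 0.2, -0.2]
opening: 0.324
```

```bash
python3 - <<'E'
from h import *
s=read_state();c=capture("wrist");save(c,"w1")
W=cloud(c,wristT(s,c));np.savez("w1.npz",W=W,f=c["frame"])
print(s["time_s"],s["position"],s["tcp_rot"],s["force"],s["opening"])
E
```

```text
1.725 [0.44934408 0.03752603 0.28230813] [[ 9.95094812e-01  7.33482514e-05 -9.89257794e-02]
 [ 9.89257828e-02 -4.48220447e-05  9.95094813e-01]
 [ 6.85544088e-05 -9.99999996e-01 -5.18582173e-05]] [ 0.15529738  0.23937789 -0.20743679] 0.32376368731550437
```

View pics/w1.png

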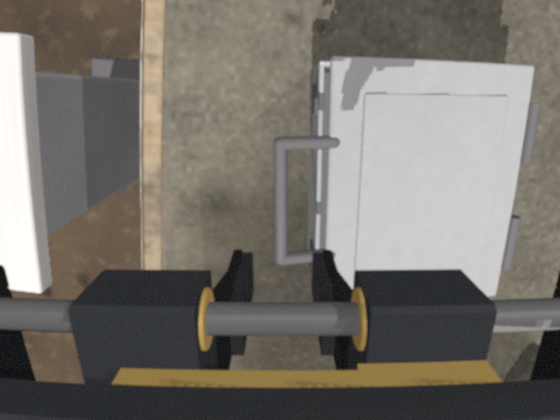

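The wrist view shows the bar handle at columns ~274–288, rows ~140–262, between the finger columns.

```bash
python3 - <<'E'
from h import *
W=np.load("w1.npz")["W"]
for r in (165,200,240):
    S=W[r-4:r+5,262:300].reshape(-1,3);S=S[S[:,2]>.13];print(r,len(S),S.mean(0),S.min(0),S.max(0))
for r in (100,150,200):  # lid front edge: profile along the row
    q=W[r,290:345:4];print(r,q[:,[0,2]].round(3).tolist())
# far hinge edge
for r in (100,200): print(W[r,500:545:5].round(3).tolist())
E
```

```text
165 125 [0.44511378 0.06900645 0.15303995] [0.44014333 0.06463548 0.14792796] [0.45006559 0.07236088 0.15530343]
200 116 [0.44801656 0.04308985 0.15336134] [0.44330798 0.03925777 0.15013496] [0.45284055 0.04667049 0.15544694]
240 116 [0.45104071 0.01150448 0.15330964] [0.44626191 0.00683092 0.15009051] [0.45605487 0.01582069 0.15590032]
100 [[0.451, -0.001], [0.455, -0.001], [0.459, 0.001], [0.464, -0.002], [0.468, -0.001], [0.471, 0.012], [0.469, 0.093], [0.471, 0.103], [0.474, 0.104], [0.489, 0.007], [0.476, 0.143], [0.479, 0.144], [0.481, 0.143], [0.484, 0.144]]
150 [[0.451, 0.152], [0.454, 0.149], [0.457, 0.149], [0.46, 0.147], [0.474, -0.001], [0.477, 0.012], [0.477, 0.064], [0.476, 0.102], [0.479, 0.104], [0.495, 0.008], [0.48, 0.144], [0.483, 0.144], [0.486, 0.143], [0.489, 0.143]]
200 [[0.462, 0.002], [0.467, 0.001], [0.471, 0.001], [0.476, 0.0], [0.481, 0.001], [0.483, 0.025], [0.481, 0.076], [0.482, 0.104], [0.498, 0.008], [0.503, 0.007], [0.485, 0.145], [0.488, 0.145], [0.492, 0.144], [0.495, 0.143]]
[[0.615, 0.133, 0.118], [0.619, 0.134, 0.118], [0.625, 0.135, 0.115], [0.63, 0.135, 0.114], [0.635, 0.136, 0.113], [0.641, 0.136, 0.111], [0.719, 0.144, -0.001], [0.725, 0.145, -0.0], [0.73, 0.145, 0.001]]
[[0.64, 0.051, 0.112], [0.645, 0.051, 0.112], [0.651, 0.051, 0.11], [0.732, 0.028, -0.0], [0.739, 0.028, -0.001], [0.745, 0.029, -0.0], [0.753, 0.029, -0.002], [0.758, 0.03, 0.0], [0.765, 0.031, -0.001]]
```

Request:
play_rows --commands '[[[-0.001,0,-0.03],[0,0,0]],[[-0.001,0,-0.07],[0,0,0]],[[-0.001,0,-0.1],[0,0,0]],[[-0.001,0,-0.125],[0,0,0]],[[-0.001,0,-0.125],[0,0,0]]]' --gripper 0.022

```text
time_s: 2.4
position: [0.4455, 0.04, 0.1562]
tcp_rot: [[0.995, -0.005, -0.103], [0.103, 0.001, 0.995], [-0.005, -1.0, 0.002]]
force: [-0.2, -0.0, 0.5]
opening: 0.256
```

Request:
play_rows --commands '[[[0,0,0],[0,0,0]],[[0,0,0],[0,0,0]],[[0,0,0],[0,0,0]],[[0,0,0],[0,0,0]]]' --gripper 0.0

```text
time_s: 2.9
position: [0.448, 0.039, 0.1582]
tcp_rot: [[0.995, 0.002, -0.102], [0.102, 0.0, 0.995], [0.002, -1.0, 0.0]]
force: [0.6, 1.1, 2.3]
opening: 0.104
```

Request:
play_rows --commands '[[[0.001,0,0.005],[0,0,0]],[[0.0044,0.0005,0.0165],[0,0,0]],[[0.0115,0.0012,0.0363],[0,0,0]],[[0.0207,0.0021,0.0553],[0,0,0]],[[0.0316,0.0033,0.0733],[0,0,0]],[[0.0316,0.0033,0.0733],[0,0,0]]]'

```text
time_s: 3.65
position: [0.4787, 0.0421, 0.2322]
tcp_rot: [[0.995, -0.001, -0.102], [0.102, -0.0, 0.995], [-0.001, -1.0, -0.0]]
force: [-3.3, 1.3, 3.1]
opening: 0.101
```

Request:
play_rows --commands '[[[0.0128,0.0013,0.0168],[0,0,0]],[[0.0271,0.0028,0.0322],[0,0,0]],[[0.0428,0.0044,0.0461],[0,0,0]],[[0.0599,0.0062,0.0584],[0,0,0]],[[0.078,0.0081,0.0689],[0,0,0]],[[0.078,0.0081,0.0689],[0,0,0]]]'

```text
time_s: 4.4
position: [0.5549, 0.0499, 0.3021]
tcp_rot: [[0.995, -0.005, -0.103], [0.103, -0.001, 0.995], [-0.005, -1.0, -0.001]]
force: [-9.1, 0.3, 17.2]
opening: 0.101
```

Request:
play_rows --commands '[[[0.0192,0.0019,0.0086],[0,0,0]],[[0.0391,0.004,0.0153],[0,0,0]],[[0.0596,0.0061,0.0199],[0,0,0]],[[0.0804,0.0083,0.0224],[0,0,0]],[[0.098,0.0101,0.0229],[0,0,0]],[[0.098,0.0101,0.0229],[0,0,0]],[[0.098,0.0101,0.0229],[0,0,0]]]'

```text
time_s: 5.28
position: [0.657, 0.0603, 0.3244]
tcp_rot: [[0.995, 0.006, -0.102], [0.102, 0.0, 0.995], [0.006, -1.0, -0.001]]
force: [2.7, 1.8, 4.5]
opening: 0.104
```

```bash
python3 - <<'E'
from h import *
s=read_state();print(s["position"],s["force"])
a=capture("scene");save(a,"scene2")
t=capture("top");np.savez("c2.npz",a=cloud(a),b=cloud(t),fb=t["frame"]);save(t,"top2")
A=cloud(a).reshape(-1,3)
# lid in case frame
x=np.array([np.cos(.103),np.sin(.103)]);y=np.array([-x[1],x[0]])
hx=(A[:,:2]-[.652,.0605])
u=hx@x;v=hx@y
m=(abs(u)<.08)&(abs(v)<.11)&(A[:,2]>.115)&(A[:,2]<.26)
for z in np.arange(.12,.26,.02):
    k=m&(A[:,2]>z)&(A[:,2]<z+.02);print(z.round(2),k.sum(),np.percentile(u[k],[5,25,50,75,95]).round(4) if k.sum() else "")
E
```

```text
[0.65695635 0.06034862 0.32440137] [2.68828867 1.8036376  4.54934038]
0.12 285 [-0.0017 -0.0004  0.0005  0.0015  0.0032]
0.14 297 [-0.0013 -0.      0.001   0.0019  0.0031]
0.16 304 [-0.0013  0.      0.0009  0.0018  0.003 ]
0.18 315 [-0.0012 -0.      0.0009  0.0018  0.0032]
0.2 327 [-0.0009  0.0002  0.0012  0.0021  0.0038]
0.22 334 [-0.0008  0.0003  0.0013  0.0022  0.0036]
0.24 345 [-0.0007  0.0006  0.0015  0.0023  0.0036]
0.26 0
```

View pics/scene2.png

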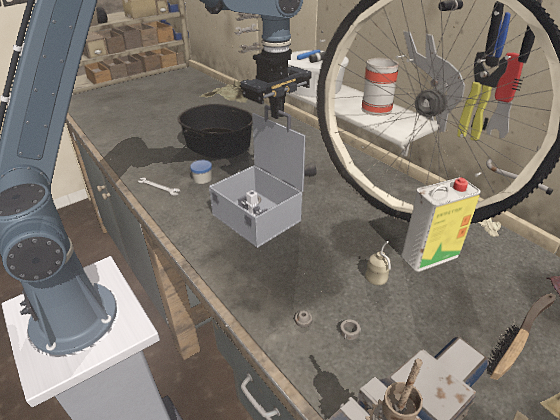

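The lid stands vertical, with a fitted lean of under 0.01 rad. The block's head is visible at about (252, 198). Next I release the handle and go over the nest.

Request:
play_rows --commands '[[[0,0,0],[0,0,0]],[[0,0,0],[0,0,0]],[[0,0,0.02],[0,0,0]],[[0,0,0.06],[0,0,0]],[[-0.02,-0.002,0.06],[0,0,0]],[[-0.06,-0.006,0.06],[0,0,0.17]],[[-0.104,-0.01,0.06],[0,0,0.34]],[[-0.104,-0.01,0.06],[0,0,0.51]],[[-0.104,-0.01,0.06],[0,0,0.68]],[[-0.104,-0.01,0.06],[0,0,0.85]]]' --gripper 0.03

```text
time_s: 6.62
position: [0.5503, 0.0501, 0.3819]
tcp_rot: [[0.576, -0.002, -0.818], [0.818, -0.0, 0.576], [-0.002, -1.0, 0.002]]
force: [0.2, -0.1, 0.3]
opening: 0.346
```

Request:
play_rows --commands '[[[0,0,0],[0,0,0.17]],[[0,0,0],[0,0,0.34]],[[0,0,0],[0,0,0.51]],[[0,0,-0.03],[0,0,0.68]],[[0,0,-0.08],[0,0,0.721]],[[0,0,-0.12],[0,0,0.721]],[[0,0,-0.12],[0,0,0.721]],[[0,0,-0.12],[0,0,0.721]]]' --gripper 0.06

```text
time_s: 7.62
position: [0.5519, 0.0501, 0.2637]
tcp_rot: [[-0.102, 0.001, -0.995], [0.995, -0.0, -0.102], [-0.001, -1.0, -0.001]]
force: [0.2, 0.3, -0.2]
opening: 0.694
```

```bash
python3 - <<'E'
from h import *
s=read_state();c=capture("wrist");save(c,"w2")
W=cloud(c,wristT(s,c));np.savez("w2.npz",W=W,f=c["frame"])
print(s["time_s"],s["position"],s["tcp_rot"],s["force"],s["opening"])
t=capture("top");B=cloud(t);np.savez("c3.npz",b=B,f=t["frame"]);save(t,"top3")
m=(abs(B[...,0]-.55)<.04)&(abs(B[...,1]-.05)<.05)&(abs(B[...,2]-.096)<.008);print("top head",m.sum(),B[m].mean(0) if m.any() else"")
E
```

```text
7.625 [0.55193196 0.05008078 0.26369065] [[-1.02005606e-01  1.45038492e-03 -9.94782767e-01]
 [ 9.94783680e-01 -3.89039453e-04 -1.02006267e-01]
 [-5.34958095e-04 -9.99998873e-01 -1.40313504e-03]] [ 0.18881616  0.2919235  -0.2236155 ] 0.6936786142585383
top head 0
```

View pics/w2.png

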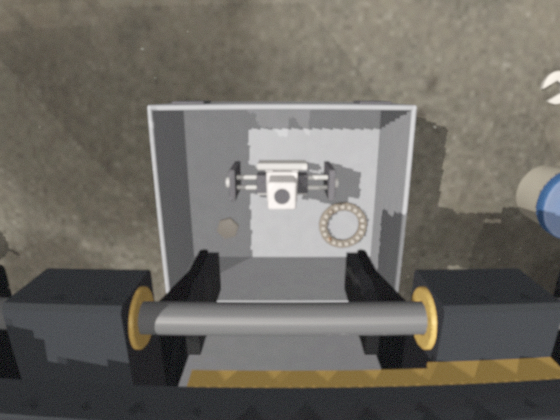

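The head's top face is at about columns 268–297 and rows 178–208, with the pads on either side. The ring is at (343, 225) and the nut at (228, 228).

```bash
python3 - <<'E'
from h import *
d=np.load("w2.npz");W=d["W"]
m=np.zeros(W.shape[:2],bool);m[165:215,255:310]=1;m&=abs(W[...,2]-.096)<.006
S=W[m];print(m.sum(),S.mean(0),S[:,2].std());r=cv2.minAreaRect(S[:,:2].astype(np.float32));print(r)
# rim
R=np.zeros(W.shape[:2],bool);R[95:300,140:425]=1;R&=abs(W[...,2]-.104)<.003
S=W[R];r=cv2.minAreaRect(S[:,:2].astype(np.float32));print(R.sum(),r)
S2=S[S[:,0]<S[:,0].min()+.03]
q=W[101:112,200:380].reshape(-1,3);q=q[abs(q[:,2]-.104)<.004];p=np.polyfit(q[:,1],q[:,0],1);print("front rim yaw deg",-np.degrees(np.arctan(p[0])),q.mean(0))
E
```

```text
821 [0.55345263 0.05020481 0.09580591] 0.0012319055420448542
((0.5543985366821289, 0.05028702691197395), (0.024511344730854034, 0.023922784253954887), 5.911762237548828)
3364 ((0.5643589496612549, 0.051122672855854034), (0.17140746116638184, 0.21045711636543274), 5.79537296295166)
front rim yaw deg 5.767778134821692 [0.48024375 0.04859299 0.10371851]
```

Request:
play_rows --commands '[[[0.001,0,-0.05],[0,0,0]],[[0.001,0,-0.1],[0,0,0]],[[0.001,0,-0.13],[0,0,0]],[[0.001,0,-0.15],[0,0,0]],[[0.001,0,-0.15],[0,0,0]],[[0.001,0,-0.15],[0,0,0]]]' --gripper 0.042

```text
time_s: 8.48
position: [0.5536, 0.0502, 0.1143]
tcp_rot: [[-0.102, 0.003, -0.995], [0.995, -0.0, -0.102], [-0.001, -1.0, -0.003]]
force: [-0.2, -0.1, -0.5]
opening: 0.482
```

Request:
play_rows --commands '[[[0,0,0],[0,0,0]]]'

```text
time_s: 8.6
position: [0.5533, 0.0502, 0.1142]
tcp_rot: [[-0.102, 0.003, -0.995], [0.995, -0.0, -0.102], [-0.001, -1.0, -0.003]]
force: [-0.1, -0.2, -0.3]
opening: 0.482
```

Request:
play_rows --commands '[[[0,0,0],[0,0,0]]]'

```text
time_s: 8.72
position: [0.5528, 0.0502, 0.1137]
tcp_rot: [[-0.102, 0.002, -0.995], [0.995, -0.0, -0.102], [-0.0, -1.0, -0.002]]
force: [0.0, -0.4, 0.1]
opening: 0.481
```

```bash
python3 - <<'E'
from h import *
s=read_state();c=capture("wrist");save(c,"w3")
W=cloud(c,wristT(s,c))
print(s["position"])
m=np.zeros(W.shape[:2],bool);m[100:400,200:360]=1
m&=(abs(W[...,2]-.096)<.005)&(abs(W[...,0]-.554)<.02)&(abs(W[...,1]-.05)<.02)
S=W[m];v,u=np.nonzero(m)
if len(S): print(len(S),S.mean(0),S.min(0),S.max(0),u.min(),u.max(),v.min(),v.max())
E
```

```text
[0.55279621 0.05024963 0.113684  ]
2507 [0.55240478 0.0496365  0.09576945] [0.54102777 0.03004663 0.09100104] [0.5661864  0.06277363 0.10098955] 236 307 251 300
```

View pics/w3.png

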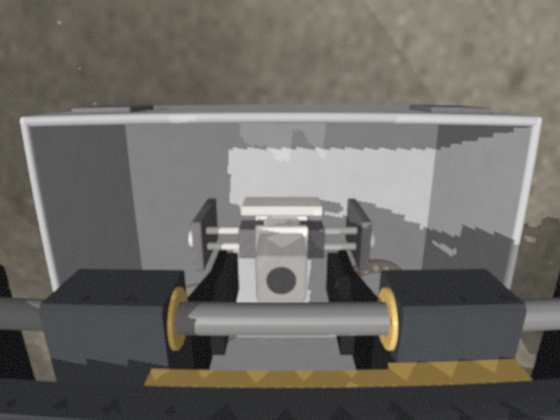

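The head at (281, 280) is centred between the fingers. Next I go down and grip.

Request:
play_rows --commands '[[[0.0005,0,-0.012],[0,0,0]],[[0.0005,0,-0.021],[0,0,0]],[[0.0005,0,-0.021],[0,0,0]],[[0.0005,0,-0.021],[0,0,0]]]'

```text
time_s: 9.28
position: [0.5526, 0.0503, 0.0913]
tcp_rot: [[-0.102, -0.001, -0.995], [0.995, 0.0, -0.102], [0.0, -1.0, 0.001]]
force: [0.0, 1.2, 0.0]
opening: 0.484
```

Request:
play_rows --commands '[[[0,0,0],[0,0,0]],[[0,0,0],[0,0,0]],[[0,0,0],[0,0,0]],[[0,0,0],[0,0,0]]]' --gripper 0.0

```text
time_s: 9.78
position: [0.5529, 0.0503, 0.0919]
tcp_rot: [[-0.102, 0.001, -0.995], [0.995, -0.0, -0.102], [-0.0, -1.0, -0.001]]
force: [-0.1, -0.1, 0.4]
opening: 0.276
```

Request:
play_rows --commands '[[[-0.0003,0.0025,0.0002],[-0.03,-0.003,0]],[[-0.0005,0.0051,0.0002],[-0.06,-0.006,0]],[[-0.0008,0.0076,0.0002],[-0.09,-0.009,0]],[[-0.001,0.0101,0.0001],[-0.119,-0.012,0]],[[-0.0013,0.0126,0],[-0.149,-0.015,0]],[[-0.0015,0.0151,-0.0003],[-0.179,-0.018,0]],[[-0.0015,0.0151,-0.0003],[-0.179,-0.018,0]]]'

```text
time_s: 10.65
position: [0.5516, 0.064, 0.0921]
tcp_rot: [[-0.103, 0.019, -0.995], [0.978, -0.182, -0.104], [-0.183, -0.983, 0.001]]
force: [-0.1, -7.1, 2.3]
opening: 0.276
```

Request:
play_rows --commands '[[[0.0005,-0.005,0.0004],[0.06,0.006,0]],[[0.001,-0.01,0.0005],[0.12,0.012,0]],[[0.0015,-0.0151,0.0005],[0.179,0.018,0]],[[0.002,-0.0202,0.0005],[0.239,0.024,0]],[[0.0023,-0.0227,0.0005],[0.268,0.027,0]],[[0.0025,-0.0252,0.0004],[0.298,0.03,0]],[[0.0028,-0.0277,0.0003],[0.328,0.033,0]],[[0.003,-0.0304,0],[0.36,0.036,0]],[[0.003,-0.0304,0],[0.36,0.036,0]]]'

```text
time_s: 11.78
position: [0.5541, 0.0361, 0.0918]
tcp_rot: [[-0.098, -0.018, -0.995], [0.978, 0.183, -0.1], [0.184, -0.983, -0.0]]
force: [0.1, 4.9, 3.1]
opening: 0.274
```

Request:
play_rows --commands '[[[-0.0005,0.005,0.0004],[-0.06,-0.006,0]],[[-0.001,0.01,0.0005],[-0.12,-0.012,0]],[[-0.0015,0.0153,0.0005],[-0.18,-0.018,0]],[[-0.0015,0.0153,0.0005],[-0.18,-0.018,0]],[[-0.0015,0.0153,0.0005],[-0.18,-0.018,0]]]'

```text
time_s: 12.4
position: [0.5526, 0.0506, 0.0919]
tcp_rot: [[-0.101, -0.0, -0.995], [0.995, 0.003, -0.101], [0.003, -1.0, 0.0]]
force: [-0.3, 2.1, 0.5]
opening: 0.275
```

```bash
python3 - <<'E'
from h import *
s=read_state();c=capture("wrist")
W=cloud(c,wristT(s,c));np.savez("w4.npz",W=W)
print(s["position"],s["force"],s["tcp_rot"][:,1])
cv2.imwrite("pics/w4.png",cv2.resize(c["frame"][150:350,180:390,::-1],None,fx=3,fy=3,interpolation=cv2.INTER_CUBIC)[:600])
# pads: heights ~.0535, in case frame about the nest
x=np.array([np.cos(.102),np.sin(.102)]);y=np.array([-x[1],x[0]]);D=W[...,:2]-[.5535,.0502]
u=D@x;v=D@y
m=(abs(W[...,2]-.0535)<.003)&(abs(u)<.015)&(abs(v)<.045)
for sgn in(1,-1):
    q=v[m&(sgn*v>0)];print(sgn,len(q),np.percentile(q,[2,50,98]).round(4) if len(q) else "")
E
```

```text
[0.55261715 0.05061761 0.0918695 ] [-0.29955615  2.06450233  0.52315343] [-4.31421340e-04  2.76183325e-03 -9.99996093e-01]
1 540 [0.0175 0.028  0.044 ]
-1 638 [-0.0447 -0.0277 -0.0177]
```

View pics/w4.png

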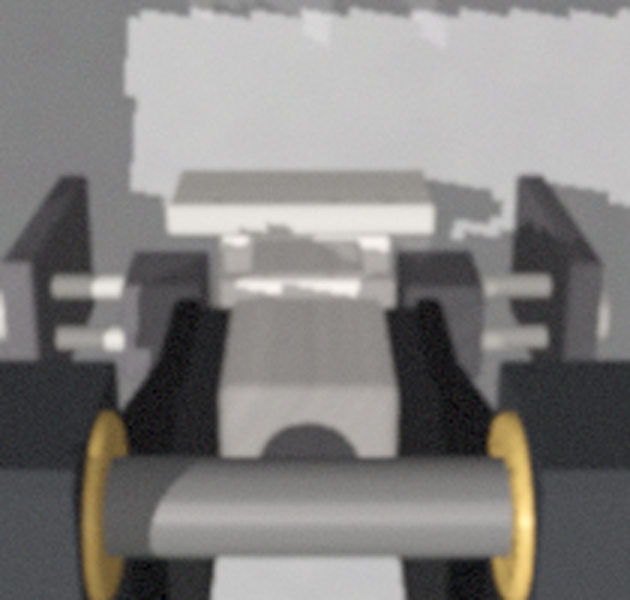

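Both pads are pushed back about 7 mm (inner faces at ±17.5 mm), visible at crop columns ~205 and ~400. Next a careful lift.

Request:
play_rows --commands '[[[0,0,0.003],[0,0,0]],[[0,0,0.006],[0,0,0]],[[0,0,0.009],[0,0,0]],[[0,0,0.011],[0,0,0]],[[0,0,0.011],[0,0,0]]]'

```text
time_s: 13.08
position: [0.5528, 0.0503, 0.103]
tcp_rot: [[-0.102, 0.0, -0.995], [0.995, 0.001, -0.102], [0.001, -1.0, -0.001]]
force: [0.2, 0.3, -2.5]
opening: 0.275
```

Force is −2.5 N, which is just the block's weight, so it is free.

Request:
play_rows --commands '[[[0,0,0.006],[0,0,0]],[[0,0,0.014],[0,0,0]],[[0,0,0.024],[0,0,0]],[[0,0,0.034],[0,0,0]],[[0,0,0.044],[0,0,0]],[[0,0,0.054],[0,0,0]],[[0,0,0.061],[0,0,0]],[[0,0,0.064],[0,0,0]],[[0,0,0.064],[0,0,0]],[[0,0,0.064],[0,0,0]]]'

```text
time_s: 14.32
position: [0.5525, 0.0503, 0.1665]
tcp_rot: [[-0.102, -0.001, -0.995], [0.995, 0.001, -0.102], [0.001, -1.0, 0.001]]
force: [-0.1, -0.4, -2.3]
opening: 0.273
```

Request:
play_rows --commands '[[[0,0,0],[0,0,0]],[[0,0,0],[0,0,0]],[[0,0,0],[0,0,0]],[[0,0,0],[0,0,0]],[[0,0,0],[0,0,0]],[[0,0,0],[0,0,0]]]'

```text
time_s: 15.08
position: [0.5527, 0.0503, 0.1669]
tcp_rot: [[-0.102, 0.0, -0.995], [0.995, 0.001, -0.102], [0.001, -1.0, -0.0]]
force: [-0.9, -0.5, -2.5]
opening: 0.269
```

```bash
python3 - <<'E'
from h import *
s=read_state();print(s["time_s"],s["position"],s["force"],s["tcp_rot"][:,1],s["opening"],abs(s["qvel"]).max())
a=capture("scene");A=cloud(a);cv2.imwrite("pics/s5.png",cv2.resize(a["frame"][90:270,150:390,::-1],None,fx=3,fy=3,interpolation=cv2.INTER_CUBIC))
x=np.array([np.cos(.102),np.sin(.102)]);y=np.array([-x[1],x[0]]);P=A.reshape(-1,3)
h=P[:,:2]-[.652,.0605];u=h@x;v=h@y
m=(abs(u)<.05)&(abs(v)<.1)&(P[:,2]>.12)&(P[:,2]<.26)
q=np.c_[u,P[:,2]][m];p=np.polyfit(q[:,1],q[:,0],1);print("lid lean rad",p[0],m.sum())
n=P[:,:2]-[.5535,.0502];k=(abs(n@x)<.018)&(abs(n@y)<.02)&(P[:,2]>.07)&(P[:,2]<.13)
print("block lowest z",np.sort(P[k,2])[:10].round(3),k.sum())
E
```

```text
15.075 [0.55273839 0.05029923 0.16687202] [-0.94694121 -0.50712009 -2.50204449] [ 5.32442438e-05  9.79723947e-04 -9.99999519e-01] 0.2687355023552008 0.08520928907195663
lid lean rad 0.007233804063527107 1192
block lowest z [0.081 0.084 0.084 0.085 0.087 0.087 0.089 0.089 0.09  0.09 ] 114
```

View pics/s5.png

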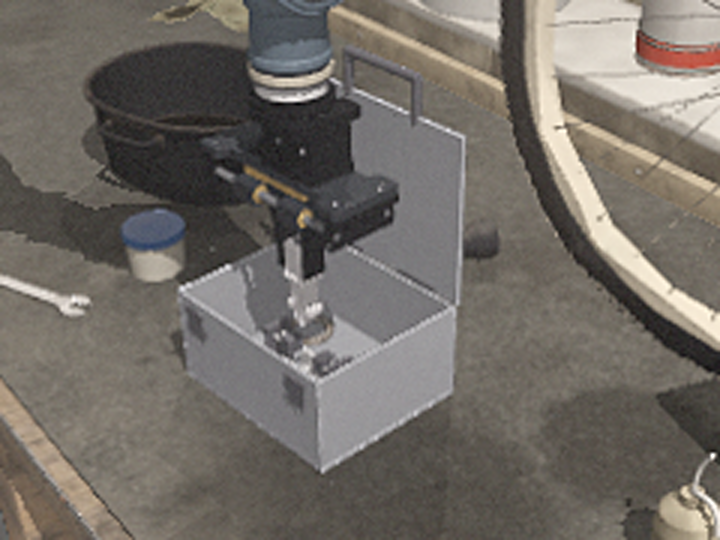

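The block hangs upright over its nest with its foot at about z = 0.083 m, roughly 3 cm above the pads. The lid stands vertical and the tub and oiler are untouched.

```bash
python3 -c "
from rig import *
print(hand_in())"
```

```text
the job is handed in; nothing more can be done
None
```

The job is done and handed in at about 15 s of robot time.

- **Lid:** I gripped the bar handle and swung it up along its arc. In the last picture the lid stands about 0.007 rad from vertical.
- **Block:** I gripped the square head and rocked it about 0.18 rad left, then right. Both pads then measured about 7 mm back, more than the 5.5 mm needed. It lifted out with no snag: the wrist carried only its weight, about 2.5 N.
- **Final hold:** the block is held still and upright over the nest, with its foot about 3 cm above the pad tops. That height comes from the arm's rise, and the depth picture agrees (lowest points at z ≈ 0.081–0.085 m against 0.083 m expected).
- **Forces:** the largest wrist reading I saw was about 20 N, while the lid was swinging up. I only read it at the end of each move.
- **Bystanders:** the arm never came near the grease tub or oil can, and the last picture shows both in place.

No check failed or disagreed.

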